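Index the rotary board carrier one hole on

TASK

Press the red indexing plunger in with the fingertips and, keeping it pressed to leave the hole, push the round table round by one hole, in whichever direction brings the green circuit board from the neighbouring nest to the inspection place at the red pointer and little scope. Let the plunger spring fully out into that hole so that the table is locked, then take the hand away. Grasp and lift nothing: the boards ride along lying in their nests, and the things on the bench stay where they are.

Things in the scene. Friction and masses are not known exactly. Their poses are not given: they have to be found in the camera images.
- table_turn (a joint): Angle of the round aluminium indexing table (disc 250 mm across) about its upright axis, rad: 0 now, locked in its present hole; positive is anticlockwise from above. Six holes, 60 degrees (1.047 rad) apart. Locked, it has 0.01 rad of play either way; unlocked it turns easily (1 to 2 N at the plunger), stays where it is left, and has stops only at +-2.6 rad.
- plunger (a joint): How far the red indexing plunger is pressed down, m: 0 fully out (locked in a hole), 0.011 fully in, at its stop. Its spring takes 6 N at the start, 10 N fully in. More than 0.007 frees the table. Let go between two holes it stays in by 0.007, its nose sliding under the ring, and springs out by itself as it meets the next hole, locking the table.
- plunger_top (a point): Centre of the top face of the red plunger button (40 mm across, 8 mm thick, facing up); moves with button and table. 92 mm above the bench when out, 81 mm when fully in, 175 mm from the table's axis. It stands on the blue yoke of the turning table (58 mm high there), in a 52 mm gap between two upright blue cheeks.
- cheek_a (a point): Centre of the top edge, 115 mm above the bench, of the upright blue cheek on the anticlockwise side (seen from above) of the plunger button. Plate 8 mm thick, 42 mm long radially, 57 mm high, part of the turning table; inner face 26 mm from the button's centre. Fingertips that go down into the gap press the button and can push this cheek to turn the table anticlockwise.
- cheek_b (a point): The same for the equal cheek on the clockwise side of the button: pushed from inside the gap, it turns the table clockwise.
- table_axis (a point): Point on the turning axis of the indexing table, at the height of the disc's top face (52 mm above the bench). Its x axis points from the axis to the inspection place, z up. Fixed during a run.
- inspection_place (a point): The inspection place: fixed point at the height of the disc's top face, 80 mm from the table's axis, in front of the red pointer and the small black scope on a post on the station's foot; at the start it is opposite the plunger. Pointer, scope and post stand 140 to 245 mm from the axis, up to 145 mm high, and do not move.
- green_board: Loose green round circuit board with a black chip, 54 mm across, 15 mm high, 50 g, lying between four 6 mm brass pegs in a nest on the disc, 80 mm from the axis; at the start it is one nest (60 degrees) to one side or the other of the inspection place. Origin: centre of its underside.
- white_board: Loose white round LED board, 54 mm across, 11 mm high, 50 g, in the nest one step to the other side of the inspection place. Origin: centre of its underside.
- amber_board: Loose amber round board with a yellow block, 54 mm across, 19 mm high, 50 g, at the start in the nest at the inspection place. Origin: centre of its underside.
- paper_cup: White empty cup, 76 mm across, 95 mm high, loose, to the left of the station. Origin: centre of its underside. Bystander.
- screw_jar: Glass jar with a steel cap, 52 mm across, 60 mm high, loose, to the right of the station. Origin: centre of its underside. Bystander.
- screwdriver: Screwdriver with orange handle lying on the bench, 190 mm long, on the robot's left. Bystander.
- brush: Small brush lying on the bench, 170 mm long, on the left. Bystander.
- heat_sink: Aluminium finned heat sink 60 x 45 x 30 mm on the bench, on the robot's right. Origin: centre of its underside. Bystander.
- transformer: Small dark transformer with yellow winding, 50 x 58 x 40 mm, on the right. Origin: centre of its underside. Bystander.
Things that resemble listed ones, but are neither listed nor needed, are in the scene too. There is more than one size of the green_board; the job needs the middle-sized.

How it is judged:
By the outcome, as a careful person would: the job done as asked, in the order asked, and still so for the second after the job is handed in, with the robot touching nothing.
It also fails if it takes over 51 s, if anything falls off the work surface, if the arm or the gripper's body presses on something with over 40 N, if the wrist force passes 120 N, or if a joint passes its speed limit or range.

ROBOT

A 6-joint arm with a two-finger parallel gripper is mounted at the origin on the work surface. World frame = base frame: x ahead of the robot, y to its left, z up, the work surface at z = 0. Lengths are in mm, angles in rad, forces in N, time in s.
With the tool pointing down it reaches from about 275 to 875 mm from the base axis. Payload 12.5 kg.
Tool frame: the origin (TCP) lies at the very end of the fingers, on their centre line; the grasp point (between the pads) lies 19 mm behind it (robot.pinch_z is the distance from the TCP to the grasp point, in mm); z points along the fingers, y is the direction in which the jaws open and shut (so a half turn about z gives the same grasp; the last joint's range is limited). The gripper opens to 85 mm and grips with 20 to 120 N. Pads are 22 mm wide; open, the fingers measure 114 mm over their backs; the gripper's body (76 mm by 85 mm) begins 54 mm behind the grasp point. The pads swing forward as they close: fully open they stand 13 mm farther back than shut.
Start: joints at [1.03, 0.351, 1.652, -0, 1.139, -0.085], TCP at [242.067, 493.85, 231.29] pointing down, gripper open.
Joint ranges: [-2.75, 2.75], [-0.79, 2.1], [0.01, 2.65], [-1.57, 4.71], [0.07, 3.14], [-2.87, 2.87]. Speed limits (rad/s): [2.22, 2.22, 2.79, 3.14, 3.14, 3.14].

INTERFACE

Orientations are given as a 3x3 rotation matrix whose columns are the frame's x, y, z axes.
In Python, from plant import robot gives the robot as it stands.
- The arm moves only by the tool play_rows, never from a script. Its argument "motion" is one flat list of numbers, 7 for each row, row after row: the turn, a rotation vector about the tool's x, y, z in degrees, then the shift along the tool's x, y, z in mm, then the finger opening in mm, from 0 to 85.4. A call has 1 to 5 rows; each row shifts and turns the commanded pose from where the row before left it, along the tool's axes as they then stand; what a row does not reach is not made up. A row lasts 1/8 s, in which the tool goes at most 62.5 mm and 10.7 degrees, less where a joint would pass 70% of its speed; a pose out of reach is approached as far as the arm can. A call with a gripper value outside its range is refused whole. The fingers move at their own pace and stop on an object; the grip force is fixed at half the most. Time passes only in rows, so rows that do not move let the fingers close. It gives the time, the measured TCP pose, the force and the opening at its end, in the units of the state.
- robot.get_state(): the state, without advancing time (a new reading comes with each control period).
- robot.get_image(name): name is "scene" or "side" or "wrist"; returns a dict with "img" (400x640x3 uint8, red, green, blue), "range_z" (400x640 float32, mm along the optical axis (not along the pixel's ray), 0 where there is no reading), "fov_y" (degrees; the focal length in pixels is half the picture's height over the tangent of half this angle, whatever the lens; pixels are square), "cx", "cy" (the principal point, pixels), "R" (3x3) and "t" (3): a world point X has camera coordinates R X + t. Camera axes: x right, y down, z forward; pixel columns grow to the right and rows downward; lengths in mm; the calibration is good to about 2 mm. A picture is of the moment at which its call begins.
- robot.job_done(): hands the job in, once; it reports no verdict.
The state is a dict: "time_s": time; "joints": joint angles; "dq": joint speeds; "effort": joint torques, N m; "tool_pos": TCP position; "tool_rot": TCP orientation; "contact_force": force on the tool from outside, world axes, zero at the start; "torque": the same for the moment, N m; "gripper_width": opening from 0.0 (shut) to 1.0 (fully open).
Only numpy, scipy, OpenCV 4.12 (cv2) and the standard library are available. Lean on these libraries where they do the work, as an engineer would, in place of code of your own. Each camera call takes 0.05 s, during which the arm holds its last target.

## Working session

There is one attempt and no reset: what is moved stays moved. The work goes in short steps, Python scripts to look and compute and a tool call to move; the robot and the scene stay as the last step left them, time stands still between calls to the robot, and variables do not carry over. Pictures are saved under pics/ and viewed, and the job is handed in when it is done.

Besides the shell and the picture viewer there is one more tool, called as a command line: name --argument value ..., lists and objects as JSON in quotes. play_rows: Moves the arm, as the interface text tells. Its arguments: {"type":"object","properties":{"motion":{"type":"array","items":{"type":"number"}}},"required":["motion"]}

```bash
mkdir -p pics; ls; cat > h.py <<'E'
import numpy as np, cv2
from plant import robot
def grab(n,tag):
    d=robot.get_image(n); cv2.imwrite(f'pics/{tag}.png',d['img'][:,:,::-1]); np.savez(f'{tag}.npz',**{k:np.array(v) for k,v in d.items()}); return d
def foc(d): return 200/np.tan(np.radians(float(d['fov_y']))/2)
def ray(d,u,v):
    f=foc(d); c=np.array([(u-d['cx'])/f,(v-d['cy'])/f,1]); R=np.array(d['R']);t=np.array(d['t'])
    return -R.T@t, R.T@c
def onz(d,u,v,z):
    o,r=ray(d,u,v); return o+r*(z-o[2])/r[2]
def pts(d):
    Z=d['range_z']; f=foc(d); v,u=np.mgrid[:400,:640]
    c=np.stack([(u-d['cx'])/f*Z,(v-d['cy'])/f*Z,Z],-1); return (c-np.array(d['t']))@np.array(d['R'])
E
python3 - <<'E'
from h import *
for n in ['scene','side','wrist']: d=grab(n,n+'0')
print({k:v for k,v in robot.get_state().items()})
E
```

```text
pics
{'time_s': 0.15, 'joints': array([ 1.03039713e+00,  3.51098513e-01,  1.65226666e+00, -1.79811449e-05,
        1.13912364e+00, -8.46029287e-02]), 'dq': array([-0.00191061, -0.0005902 , -0.00214401, -0.00072382, -0.00043006,
       -0.00150121]), 'effort': array([ 1.38277021e-03, -5.06256008e+01, -2.91505980e+01, -4.79939160e-05,
        3.31177529e-03, -4.25239705e-05]), 'tool_pos': array([241.94710115, 493.63812704, 230.89370437]), 'tool_rot': array([[-8.97914113e-01,  4.40170473e-01, -4.47049889e-04],
       [ 4.40170696e-01,  8.97913779e-01, -7.76861594e-04],
       [ 5.94607200e-05, -8.94333250e-04, -9.99999598e-01]]), 'contact_force': array([-0.69836696, -0.17709436,  0.26514048]), 'torque': array([ 0.03724433, -0.01942772, -0.04860968]), 'gripper_width': 0.9963876468868873}
```

View pics/scene0.png

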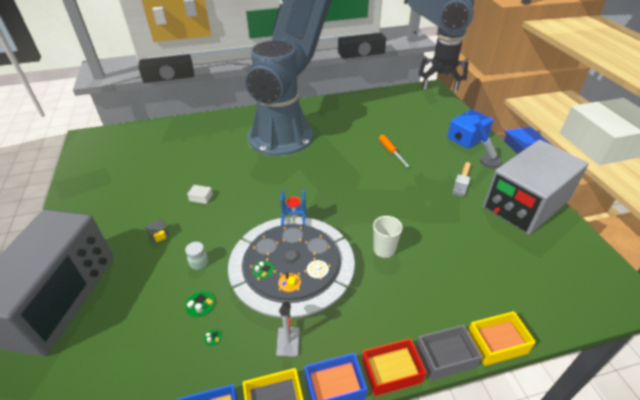

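View pics/side0.png

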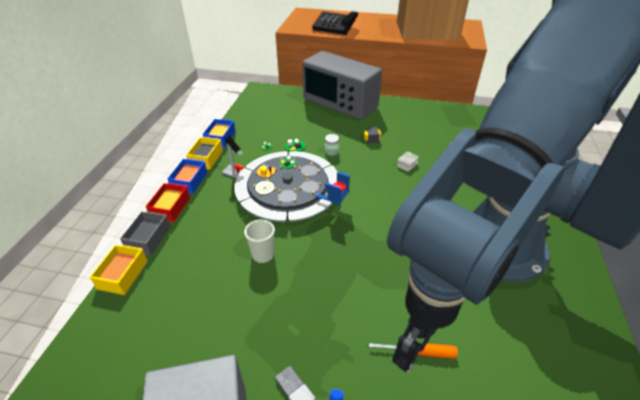

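View pics/wrist0.png

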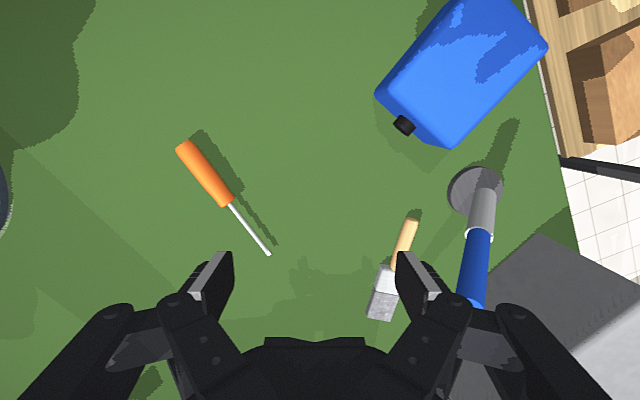

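The scene view looks back at the robot, so image right is +y. The plunger is at (293,202) on the robot's side, and amber is at the pointer at (289,282). There are three green boards: in the nest at (263,268), a larger one on the bench at (200,303), and a small one at (212,338). The one in the nest fits the description. I'll confirm that in a crop and measure.

```bash
python3 - <<'E'
from h import *
d=dict(np.load('scene0.npz')); s=dict(np.load('side0.npz'))
im=d['img']; cv2.imwrite('pics/crop1.png',cv2.resize(im[170:360,170:400,::-1],None,fx=3.2,fy=3,interpolation=cv2.INTER_CUBIC))
def comps(d,lo,hi,box,mn=8):
    h=cv2.cvtColor(d['img'],cv2.COLOR_RGB2HSV); m=cv2.inRange(h,lo,hi); k=np.zeros_like(m);k[box[1]:box[3],box[0]:box[2]]=1; m*=k
    n,l,st,c=cv2.connectedComponentsWithStats(m); P=pts(d)
    for i in range(1,n):
        if st[i,4]>=mn:
            q=P[(l==i)&(d['range_z']>0)]
            print(c[i].round(1),st[i],np.median(q,0).round(0) if len(q) else None, q.min(0).round(),q.max(0).round())
for nm,x,b in(('scene',d,(220,180,370,320)),('side',s,(220,130,370,230))):
    print(nm,'red');comps(x,(0,150,120),(8,255,255),b)
    print('blue');comps(x,(105,120,60),(125,255,255),b)
    print('white ring');comps(x,(0,0,150),(179,50,255),b,100)
    print('dark disc');comps(x,(0,0,30),(179,60,110),b,100)
    print('camera',-(x['R'].T@x['t']))
for u,v in((263,268),(200,303),(212,338)): print(onz(d,u,v,60 if v==268 else 8))
E
```

```text
scene red
[293.  201.3] [287 197  13  10 100] [476. -47.  92.] [457. -65.  86.] [493. -29.  97.]
blue
[293.5 210.3] [282 192  24  33 212] [484. -43.  59.] [452. -90.  51.] [536. -15. 117.]
white ring
[293.5 220.1] [285 216  17   9 111] [495. -50.  38.] [445. -82.  -0.] [531. -29.  53.]
[250.4 272.4] [ 227  218   55   99 1827] [ 655. -208.   38.] [ 436. -261.   -6.] [855. -89. 145.]
[328.4 273.1] [ 290  219   65   98 1822] [731.  11.  38.] [ 471. -128.   -3.] [808.  87.  54.]
[292.2 234.8] [284 229  17  12 160] [565. -71.  52.] [542. -95.  48.] [590. -48.  57.]
[317.2 245.3] [309 239  18  13 182] [621. -14.  52.] [598. -38.  48.] [645.  10.  57.]
[265.8 246.1] [258 240  17  14 175] [ 588. -148.   52.] [ 563. -169.   48.] [ 611. -125.   56.]
[317.1 268.9] [306 260  23  19 282] [700. -36.  55.] [666. -62.  48.] [727.  -5.  65.]
dark disc
[291.1 268.2] [ 244  226   96   91 3321] [ 673. -102.   52.] [ 528. -215.   -2.] [860.  37. 148.]
camera [1343.42606401 -191.87802264  899.40530552]
side red
[238.2 167.1] [235 164   9   8  38] [ 826. -136.   33.] [ 806. -193.   -3.] [ 863. -128.   40.]
[... 591 characters left out ...]
9] [300 179  20  14 198] [565. -73.  51.] [ 536. -105.   47.] [594. -42.  55.]
[264.2 186.8] [255 180  20  15 214] [698. -34.  53.] [669. -73.  47.] [729.  -7.  66.]
[287.  195.4] [277 188  21  15 215] [621. -17.  51.] [591. -51.  46.] [651.  16.  54.]
[308.5 210.2] [288 199  43  22 408] [544.  20.  37.] [489. -37.  -1.] [611.  64.  55.]
[260.1 225.1] [245 220  30  10 238] [651. 144.  81.] [605.  44.  -4.] [721. 177.  96.]
dark disc
[283.1 203.9] [248 187  71  26 334] [617.  20.  44.] [529. -38.  32.] [753.  38.  54.]
camera [324.14406627 851.35990877 868.158843  ]
[ 664.60279136 -167.05396796   60.        ]
[ 689.91006387 -335.1101914     8.        ]
[ 794.5750251 -313.3835805    8.       ]
```

View pics/crop1.png

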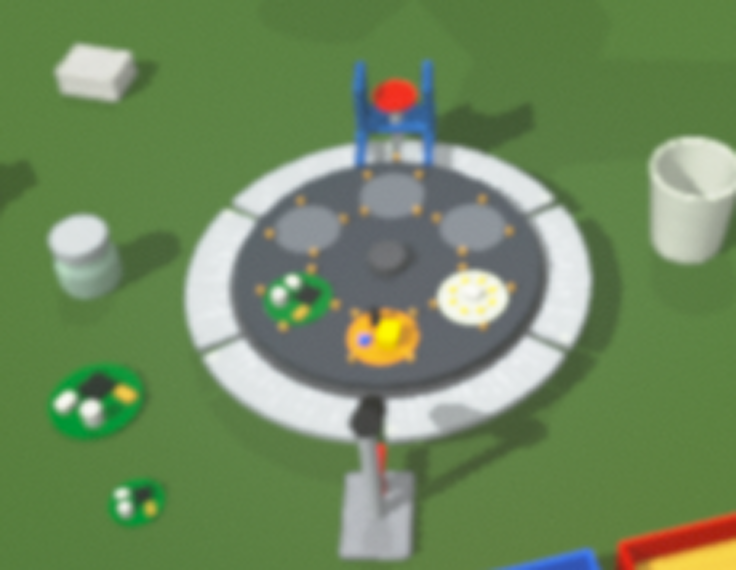

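The axis comes out at about (643,-91) from the nest midpoints, which agree within 2 mm. The plunger is at about (474,-48), 174 mm from the axis against the 175 mm stated, with its top at z≈92. Its bearing is 166°. The crop shows the nest board is the middle of the three green sizes. It sits at -74°, so the table must turn anticlockwise (+60°) by pushing cheek_a on the -y side. I'll move above the plunger with the fingers shut.

play_rows --motion '[0, 0, 0, -44.8, -39, 0, 40, 0, 0, 0, -44.8, -39, 0, 0, 0, 0, 0, -44.8, -39, 0, 0, 0, 0, 0, -44.8, -39, 0, 0, 0, 0, 0, -44.8, -39, 0, 0]'

```text
time_s: 0.78
tool_pos: [357.7, 218.4, 231.3]
tool_rot: [[-0.898, 0.44, 0.0], [0.44, 0.898, 0.0], [-0.0, 0.0, -1.0]]
contact_force: [0.8, 0.6, 0.5]
gripper_width: 0.003
```

play_rows --motion '[0, 0, 0, -44.8, -39, 0, 0, 0, 0, 0, -44.8, -39, 0, 0, 0, 0, 0, -44.8, -39, 0, 0, 0, 0, 0, -44.8, -39, 0, 0, 0, 0, 0, -44.8, -39, 0, 0]'

```text
time_s: 1.4
tool_pos: [473.1, -55.6, 231.3]
tool_rot: [[-0.898, 0.44, 0.0], [0.44, 0.898, 0.0], [-0.0, 0.0, -1.0]]
contact_force: [1.3, 0.9, 0.4]
gripper_width: 0.004
```

play_rows --motion '[0, 0, 9.8, 0, 0, 0, 0, 0, 0, 9.8, 0, 0, 0, 0, 0, 0, 9.8, 0, 0, 0, 0, 0, 0, 9.8, 0, 0, 0, 0, 0, 0, 9.8, 0, 0, 0, 0]'

```text
time_s: 2.02
tool_pos: [472.5, -53.5, 231.1]
tool_rot: [[-0.251, 0.968, -0.0], [0.968, 0.251, 0.0], [0.0, -0.0, -1.0]]
contact_force: [-0.0, 0.1, -0.2]
gripper_width: -0.002
```

play_rows --motion '[0, 0, 9.8, 0, 0, 0, 0, 0, 0, 9.8, 0, 0, 0, 0, 0, 0, 9.5, 0, 0, 0, 0, 0, 0, 0, 0, 0, 0, 0]'

```text
time_s: 2.52
tool_pos: [472.6, -53.5, 231.2]
tool_rot: [[0.244, 0.97, -0.0], [0.97, -0.244, 0.0], [-0.0, -0.0, -1.0]]
contact_force: [-0.6, -0.3, 0.1]
gripper_width: 0.001
```

```bash
python3 - <<'E'
from h import *
d=grab('wrist','wrist1'); grab('scene','scene1')
h=cv2.cvtColor(d['img'],cv2.COLOR_RGB2HSV);P=pts(d)
for nm,lo,hi,mn in(('red',(0,150,100),(8,255,255),100),('blue',(105,120,60),(125,255,255),100)):
    n,l,st,c=cv2.connectedComponentsWithStats(cv2.inRange(h,lo,hi))
    for i in range(1,n):
        if st[i,4]>mn:
            q=P[l==i]; print(nm,c[i].round(),st[i],np.median(q,0).round(1)); 
            if nm=='red': print(onz(d,*c[i],92))
            t=q[q[:,2]>112]; print(len(t), t.mean(0) if len(t) else '')
            if nm=='blue':
                for s in (0,1):
                    ym=t[:,1].mean(); tt=t[(t[:,1]>ym)==bool(s)]; print(tt.mean(0),tt.min(0),tt.max(0))
E
```

```text
red [312. 185.] [ 294  167   37   36 1037] [472.2 -46.6  92.3]
[472.08562999 -46.64320591  92.        ]
3 [491.21786488  20.5101681  373.97785671]
red [602. 176.] [585 170  34  11 275] [ 820.6 -136.9   38. ]
[ 765.93103228 -111.26085791   92.        ]
0 
blue [321. 157.] [ 290  148   74   29 1073] [485.3 -19.7  82.6]
376 [478.85657032 -17.77644525 117.64913222]
[485.68124206 -20.98839585 115.08976411] [462.04431529 -26.6194436  112.46007719] [499.19072784 -17.78757111 116.77775909]
[470.84842949 -14.007509   120.65232138] [458.71832646 -17.70378141 112.01909142] [491.21786488  20.5101681  373.97785671]
blue [320. 210.] [ 292  195   69   29 1118] [471.4 -75.8  91.5]
319 [464.72415064 -74.41590176 118.92373128]
[469.57739028 -78.10068032 115.0095584 ] [445.38374987 -84.13429388 112.12643823] [483.94804094 -74.45181967 116.93843979]
[456.56744537 -68.22299663 125.50217311] [444.60778681 -74.40583594 112.01154819] [491.21786488  20.5101681  373.97785671]
```

View pics/wrist1.png

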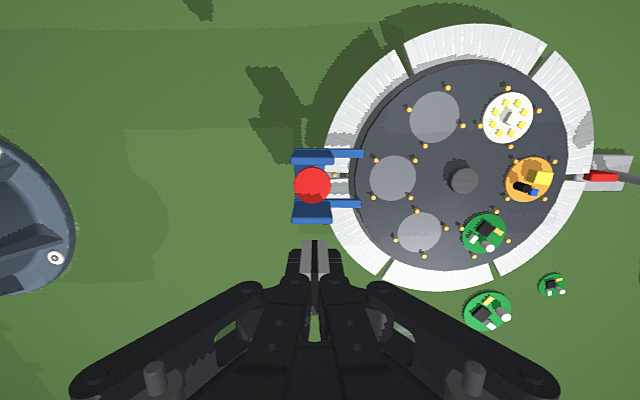

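View pics/scene1.png

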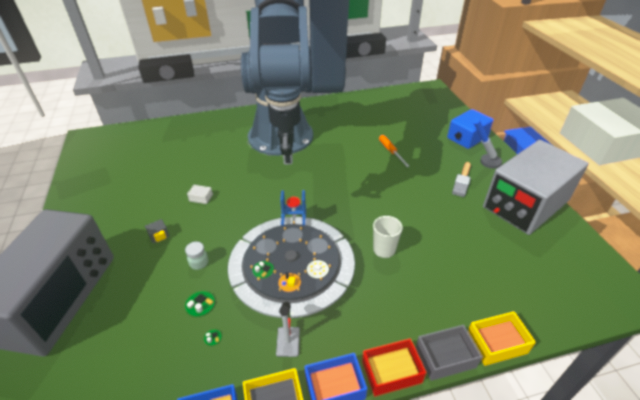

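The plunger top measures (472,-47,92), and both cheek tops read 115 as stated. The fingers are about 6.5 mm toward cheek_a within the gap, and the jaws are radial. I'll go down.

play_rows --motion '[0, 0, 0, 0, 0, 45, 0, 0, 0, 0, 0, 0, 45, 0, 0, 0, 0, 0, 0, 30, 0, 0, 0, 0, 0, 0, 11, 0, 0, 0, 0, 0, 0, 0, 0]'

```text
time_s: 3.25
tool_pos: [472.7, -53.5, 100.4]
tool_rot: [[0.244, 0.97, -0.0], [0.97, -0.244, 0.0], [-0.0, -0.0, -1.0]]
contact_force: [-0.2, -0.4, -0.1]
gripper_width: 0.001
```

play_rows --motion '[0, 0, 0, 0, 0, 6, 0, 0, 0, 0, 0, 0, 5, 0, 0, 0, 0, 0, 0, 4, 0, 0, 0, 0, 0, 0, 2.5, 0, 0, 0, 0, 0, 0, 0, 0]'

```text
time_s: 3.88
tool_pos: [473.2, -53.6, 83.4]
tool_rot: [[0.245, 0.969, 0.001], [0.969, -0.245, -0.0], [0.0, 0.001, -1.0]]
contact_force: [-1.4, 0.1, 7.6]
gripper_width: -0.0
```

play_rows --motion '[0, 0, 0, 0, 0, 1.5, 0, 0, 0, 0, 0, 0, 0, 0]'

```text
time_s: 4.12
tool_pos: [473.3, -53.7, 82.0]
tool_rot: [[0.245, 0.969, 0.002], [0.969, -0.245, -0.0], [0.0, 0.002, -1.0]]
contact_force: [-1.2, 0.1, 8.7]
gripper_width: 0.001
```

play_rows --motion '[0, 0, -2, -6.1, 0.1, 0, 0, 0, 0, -3, -9.1, 0.24, 0, 0, 0, 0, 0, 0, 0, 0, 0]'

```text
time_s: 4.5
tool_pos: [470.4, -69.1, 82.2]
tool_rot: [[0.16, 0.987, 0.002], [0.987, -0.16, -0.001], [-0.0, 0.002, -1.0]]
contact_force: [-0.9, -0.8, 8.8]
gripper_width: 0.001
```

```bash
cat > chk.py <<'E'
import sys
from h import *
d=grab('scene',sys.argv[1]); s=robot.get_state(); A=np.array([643,-91])
p=s['tool_pos'][:2]-A; print(s['time_s'],s['tool_pos'].round(1),s['contact_force'].round(1),'r',np.hypot(*p),'ang',np.degrees(np.arctan2(p[1],p[0]))%360,'tooly',np.degrees(np.arctan2(*s['tool_rot'][[1,0],1])))
h=cv2.cvtColor(d['img'],cv2.COLOR_RGB2HSV)
for nm,lo,hi,z in(('amber',(10,150,150),(27,255,255),60),('green',(55,150,90),(75,255,255),60),('red',(0,150,120),(8,255,255),88)):
    m=cv2.inRange(h,lo,hi);k=np.zeros_like(m);k[185:300,225:358]=1
    n,l,st,c=cv2.connectedComponentsWithStats(m*k)
    for i in range(1,n):
        if st[i,4]>12:
            X=onz(d,*c[i],z);q=X[:2]-A;print(nm,c[i].round(),st[i,4],X.round(),'r',np.hypot(*q).round(),'ang',np.degrees(np.arctan2(q[1],q[0])).round(1))
cv2.imwrite(f'pics/{sys.argv[1]}c.png',cv2.resize(d['img'][150:350,200:400,::-1],None,fx=3,fy=3,interpolation=cv2.INTER_CUBIC))
E
python3 chk.py s2
```

```text
4.55 [470.5 -68.9  82.2] [-0.5 -1.1  9. ] r 173.93969102024252 ang 172.71451375521957 tooly -9.213438351888437
amber [293. 282.] 256 [ 727. -104.   60.] r 85.0 ang -8.5
green [270. 270.] 48 [ 675. -150.   60.] r 67.0 ang -61.5
green [259. 275.] 34 [ 685. -179.   60.] r 98.0 ang -64.5
red [289. 205.] 48 [485. -60.  88.] r 161.0 ang 169.0
```

View pics/s2c.png

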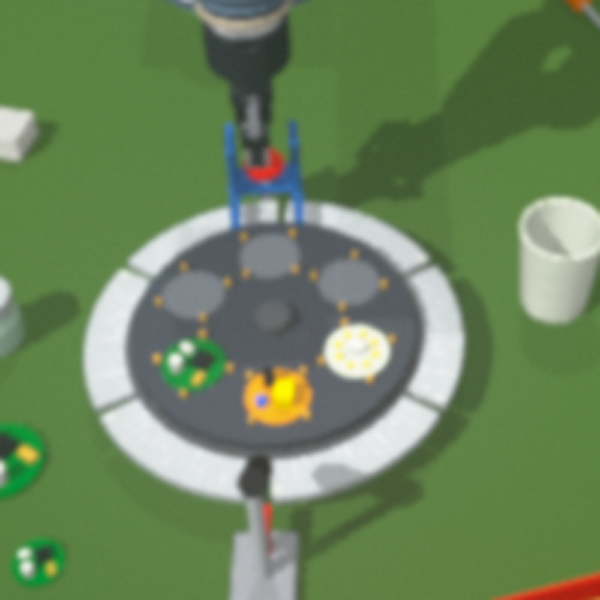

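The table has turned about 5°, carried by the pressed button, and the radius held at 174 mm. I'll continue the arc.

play_rows --motion '[0, 0, -4, -12.1, 0.42, 0, 0, 0, 0, -4, -12.1, 0.42, 0, 0, 0, 0, -4, -12.1, 0.42, 0, 0, 0, 0, -4, -12.1, 0.42, 0, 0, 0, 0, -4, -12.1, 0.42, 0, 0]'

```text
time_s: 5.18
tool_pos: [472.7, -129.5, 82.8]
tool_rot: [[-0.189, 0.982, 0.006], [0.982, 0.189, -0.001], [-0.003, 0.005, -1.0]]
contact_force: [7.1, 2.0, 8.0]
gripper_width: 0.001
```

play_rows --motion '[0, 0, -4, -12.1, 0.42, 0, 0, 0, 0, -4, -12.1, 0.42, 0, 0, 0, 0, -4, -12.1, 0.42, 0, 0, 0, 0, -4, -12.1, 0.42, 0, 0, 0, 0, 0, 0, 0, 0, 0]'

```text
time_s: 5.8
tool_pos: [488.1, -175.5, 82.7]
tool_rot: [[-0.451, 0.893, 0.005], [0.893, 0.451, -0.002], [-0.004, 0.004, -1.0]]
contact_force: [3.8, 2.5, 9.3]
gripper_width: -0.002
```

```bash
python3 chk.py s3
```

```text
5.85 [ 487.9 -175.2   82.6] [4.4 1.3 8. ] r 176.4553280902024 ang 208.488785567707 tooly 26.775447304875378
amber [311. 276.] 230 [720. -56.  60.] r 85.0 ang 24.5
green [284. 276.] 47 [ 705. -120.   60.] r 68.0 ang -25.2
green [276. 285.] 58 [ 724. -146.   60.] r 98.0 ang -33.9
red [253. 216.] 34 [ 501. -164.   88.] r 160.0 ang -152.8
```

View pics/s3c.png

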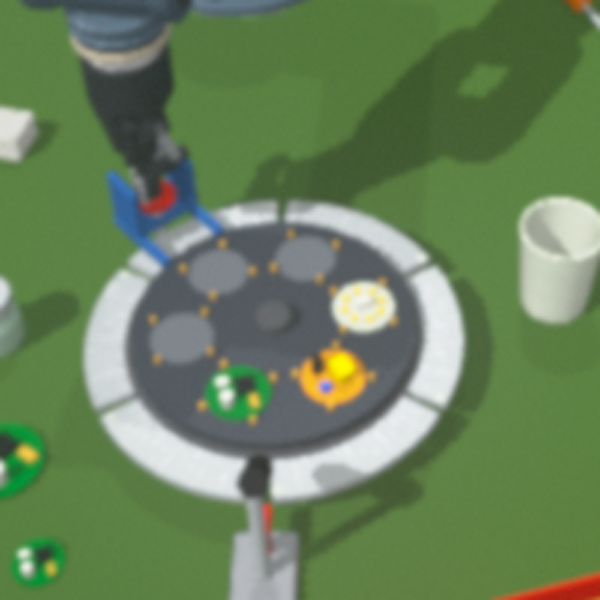

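The table is at about +38°. I'll raise the fingers clear above the button, which stays in by 7 mm between holes, and keep them inside the gap. From there I push cheek_a so the plunger can spring out by itself.

play_rows --motion '[0, 0, 0, 0, 0, -7, 0, 0, 0, 0, 0, 0, -7, 0, 0, 0, -3, -9, 0.3, 0, 0, 0, 0, -3, -9, 0.3, 0, 0, 0, 0, -3, -9, 0.3, 0, 0]'

```text
time_s: 6.48
tool_pos: [499.5, -196.9, 95.3]
tool_rot: [[-0.586, 0.81, -0.002], [0.81, 0.586, 0.001], [0.002, -0.001, -1.0]]
contact_force: [-3.1, 5.5, 1.0]
gripper_width: 0.0
```

play_rows --motion '[0, 0, -3, -9, 0.3, 0, 0, 0, 0, -2, -6, 0.1, 0, 0, 0, 0, 0, 0, 0, 0, 0]'

```text
time_s: 6.85
tool_pos: [509.4, -209.2, 95.3]
tool_rot: [[-0.653, 0.757, -0.0], [0.757, 0.653, -0.0], [0.0, -0.0, -1.0]]
contact_force: [-0.2, -0.8, -0.4]
gripper_width: -0.001
```

```bash
python3 chk.py s4
```

```text
6.9 [ 509.3 -209.1   95.3] [-0.2 -0.1  1.3] r 178.3789750931885 ang 221.4476767333547 tooly 40.745740380695395
amber [315. 272.] 231 [712. -43.  60.] r 84.0 ang 34.8
green [289. 277.] 45 [ 708. -110.   60.] r 68.0 ang -16.2
green [283. 287.] 61 [ 734. -130.   60.] r 99.0 ang -23.5
red [244. 221.] 57 [ 512. -193.   88.] r 166.0 ang -142.1
```

View pics/s4c.png

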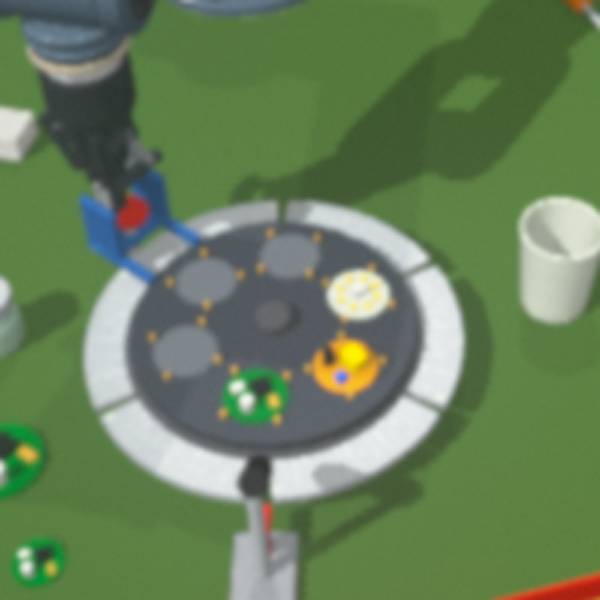

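play_rows --motion '[0, 0, -2, -6.1, 0.5, 0, 0, 0, 0, -2, -6.1, 0.5, 0, 0, 0, 0, -2, -6.1, 0.5, 0, 0, 0, 0, -1.5, -4.6, 0.5, 0, 0, 0, 0, -1, -3, 0.3, 0, 0]'

```text
time_s: 7.52
tool_pos: [529.4, -226.2, 95.4]
tool_rot: [[-0.758, 0.652, 0.001], [0.652, 0.758, -0.0], [-0.001, 0.0, -1.0]]
contact_force: [-2.2, 0.9, 1.0]
gripper_width: -0.001
```

play_rows --motion '[0, 0, -0.7, -2, 0, 0, 0, 0, 0, -0.7, -2, 0, 0, 0, 0, 0, 0, 0, 0, 0, 0]'

```text
time_s: 7.9
tool_pos: [531.1, -227.8, 95.3]
tool_rot: [[-0.774, 0.633, -0.003], [0.633, 0.774, 0.002], [0.003, -0.0, -1.0]]
contact_force: [-7.8, 6.2, 6.3]
gripper_width: 0.003
```

```bash
python3 chk.py s5
```

```text
7.95 [ 531.1 -227.8   95.2] [-5.7  5.6  6.2] r 176.70772531866203 ang 230.7194554554022 tooly 50.69415417322837
amber [318. 269.] 242 [703. -34.  60.] r 83.0 ang 43.5
green [293. 276.] 42 [ 710. -100.   60.] r 68.0 ang -8.1
green [288. 287.] 62 [ 738. -118.   60.] r 99.0 ang -15.8
red [238. 225.] 40 [ 524. -209.   88.] r 168.0 ang -135.1
```

```bash
python3 - <<'E'
from h import *
d=grab('side','side5');cv2.imwrite('pics/side5c.png',cv2.resize(d['img'][130:240,220:390,::-1],None,fx=4,fy=4,interpolation=cv2.INTER_CUBIC))
w=grab('wrist','wrist5')
h=cv2.cvtColor(w['img'],cv2.COLOR_RGB2HSV);P=pts(w)
n,l,st,c=cv2.connectedComponentsWithStats(cv2.inRange(h,(0,150,100),(8,255,255)))
for i in range(1,n):
  if st[i,4]>80: print(c[i],st[i],np.median(P[l==i],0), np.percentile(P[l==i][:,2],[10,90]))
print(robot.get_state()['contact_force'],robot.get_state()['torque'])
E
```

```text
[314.4496256  220.95677332] [ 280  194   69   56 2938] [ 516.32568407 -214.77470892   92.22775784] [91.30019732 93.02990731]
[574.44959677 380.58266129] [558 362  29  35 496] [ 819.99283385 -140.89662507   37.12899239] [27.26119686 38.69339403]
[-6.60555965  5.51260736  5.67497127] [ 0.8203707   1.09564326 -0.00314915]
```

View pics/side5c.png

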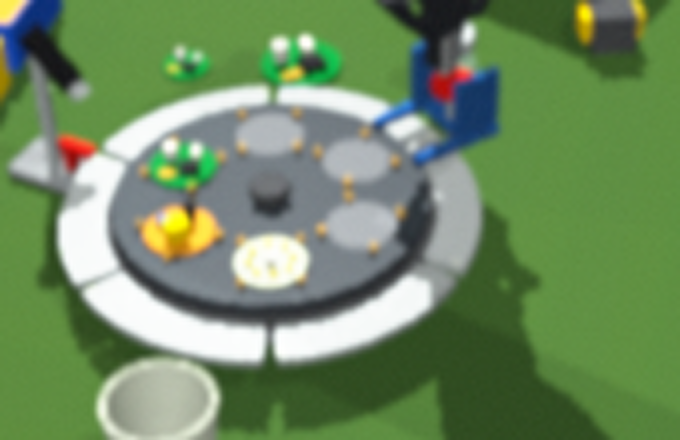

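View pics/wrist5.png

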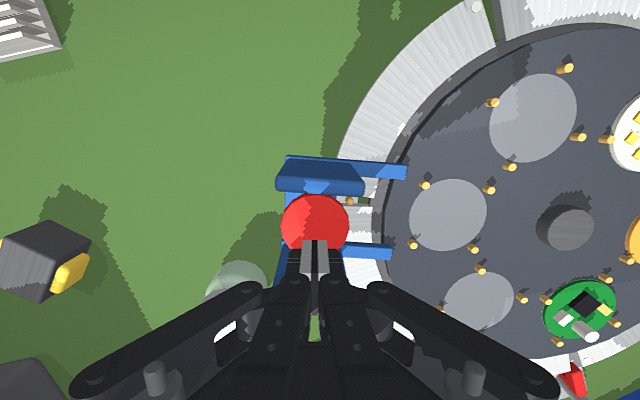

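View pics/s5c.png

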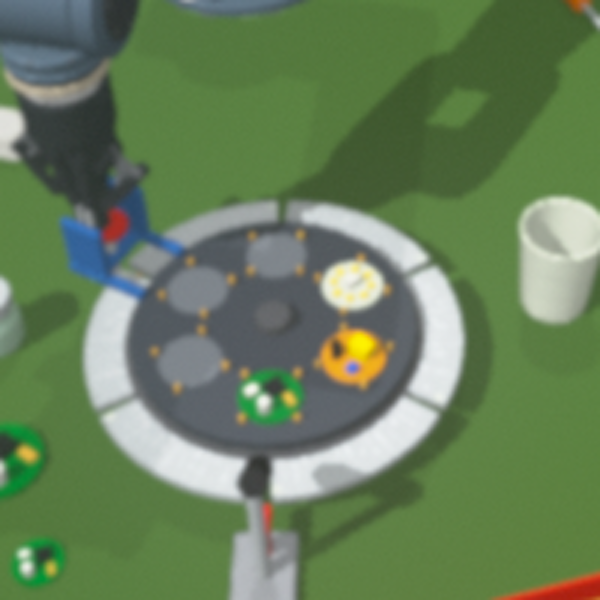

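The button top reads 92.2 mm, so it is fully out, and the table resists an 8 N push: it is locked. I'll back off the cheek and withdraw upward.

play_rows --motion '[0, 0, 0, 4, 0, 0, 0, 0, 0, 0, 5, 0, -3, 0, 0, 0, 0, 0, 0, -15, 0, 0, 0, 0, 0, 0, -35, 0, 0, 0, 0, 0, 0, -45, 0]'

```text
time_s: 8.68
tool_pos: [525.0, -222.9, 194.9]
tool_rot: [[-0.774, 0.634, -0.0], [0.634, 0.774, 0.0], [0.0, -0.0, -1.0]]
contact_force: [-0.4, -1.1, 0.6]
gripper_width: -0.0
```

play_rows --motion '[0, 0, 0, 0, -40, -30, 0, 0, 0, 0, 0, -45, 0, 0, 0, 0, 0, 0, -20, 0, 0, 0, 0, 0, 0, 0, 0, 0, 0, 0, 0, 0, 0, 0, 0]'

```text
time_s: 9.3
tool_pos: [459.2, -303.6, 223.3]
tool_rot: [[-0.774, 0.633, 0.0], [0.633, 0.774, 0.0], [0.0, 0.0, -1.0]]
contact_force: [0.5, -0.2, 0.2]
gripper_width: -0.003
```

```bash
python3 chk.py s6; python3 - <<'E'
from h import *
w=grab('wrist','wrist6');P=pts(w)
h=cv2.cvtColor(w['img'],cv2.COLOR_RGB2HSV)
A=np.array([643,-91])
for nm,lo,hi,z in (('red',(0,150,100),(8,255,255),92),('green',(62,180,60),(75,255,255),60)):
  n,l,st,c=cv2.connectedComponentsWithStats(cv2.inRange(h,lo,hi))
  for i in range(1,n):
    if st[i,4]>150: X=onz(w,*c[i],z);q=X[:2]-A;print(nm,c[i],st[i,4],X,np.median(P[l==i],0)[2],np.hypot(*q),np.degrees(np.arctan2(q[1],q[0])))
E
```

```text
9.35 [ 459.2 -303.4  223.2] [-0.3  0.3  0.1] r 280.86692950761636 ang 229.13847333323622 tooly 50.7303205643989
amber [318. 269.] 230 [704. -35.  60.] r 83.0 ang 42.7
green [292. 276.] 43 [ 709. -101.   60.] r 67.0 ang -8.9
green [288. 287.] 60 [ 738. -118.   60.] r 99.0 ang -15.8
red [236. 224.] 82 [ 517. -214.   88.] r 176.0 ang -135.6
red [415.72431958 184.11589113] 1139 [ 517.85226185 -217.68007665   92.        ] 92.19933911675408 178.07245206142423 -134.65136716461376
red [563.5261324  301.43205575] 287 [ 746.16321508 -161.24338041   92.        ] 36.398885622438925 124.8069767181836 -34.2507769324069
green [565.26523888 245.41350906] 607 [ 711.72281883 -114.36017217   60.        ] 55.21045559830006 72.58459528007128 -18.773858352724407
```

View pics/s6.png

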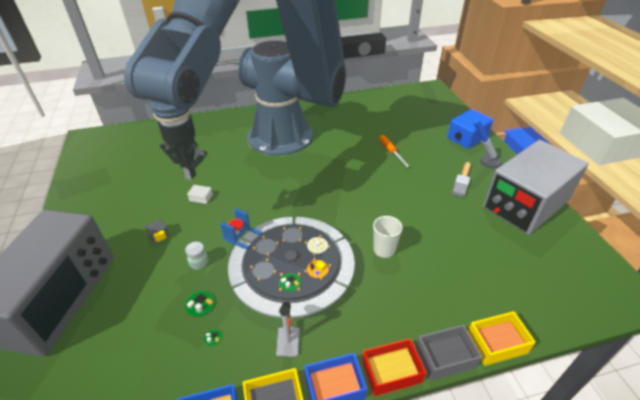

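View pics/wrist6.png

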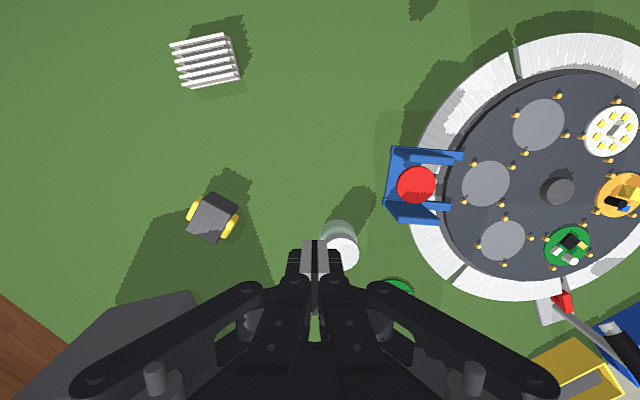

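The plunger's wrist-view bearing went from 165.4° to 225.3°, a turn of 59.9°. The button is fully out at 92.2 mm, the green board is at the pointer, and no force shows on the hand. I'm handing the job in.

```bash
python3 -c "
from plant import robot
print(robot.job_done())"
```

```text
the job is handed in; nothing more can be done
None
```

The table has turned one hole anticlockwise and is locked, with the middle-sized green board at the red pointer; I handed the job in at 9.35 s. I pressed the red plunger with shut fingertips to about 82 mm height. I turned the table to about +38° with it pressed, then raised the fingers clear of the button and pushed cheek_a until the plunger sprang out.

**Last checks:**
- **Turn:** the wrist camera gives 59.9° (165.4° to 225.3°).
- **Lock:** the button top reads 92.2 mm, so it is fully out, and the table held against a push of about 8 N.
- **Boards and bench:** the boards lie in their nests, and in the last pictures nothing on the bench seems to have moved.
- **Hand:** it is clear at about 223 mm height, with the force reading near zero.

**Disagreements:**
- The last wrist-view fix put the button 178 mm from the axis instead of 175 mm; this is close to the 2 mm calibration error.
- In the final push I read about 6 N upward on the hand. I put it down to rubbing on the cheek, because the button was already fully out and below the fingertips.

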